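# Roll the amber jar up the labelling rack's lane to its end stop

### The arm

A 6-joint arm with a two-finger parallel gripper is mounted at the origin on the work surface. World frame = base frame: x ahead of the robot, y to its left, z up, the work surface at z = 0. Lengths are in m, angles in rad, forces in N, time in s.
With the tool pointing down it reaches from about 0.325 to 0.85 m from the base axis. Payload 15.5 kg.
Tool frame: the origin (TCP) lies between the finger pads; the fingertips stand 17 mm ahead of it and the grasp point (between the pads) lies 2 mm behind it; z points along the fingers, y is the direction in which the jaws open and shut (so a half turn about z gives the same grasp; the last joint's range is limited). The gripper opens to 91 mm and grips with 3 to 60 N. Pads are 32 mm wide; open, the fingers measure 118 mm over their backs; the gripper's body (76 mm by 178 mm) begins 60 mm behind the grasp point.
Start: joints at [1.028, 0.494, 1.345, -0, 1.302, -0.096], TCP at [0.27, 0.564, 0.231] pointing down, gripper open.
Joint ranges: [-2.91, 2.91], [-0.82, 2.16], [0.22, 2.67], [-1.22, 4.37], [0.12, 2.79], [-3.08, 3.08]. Speed limits (rad/s): [1.89, 1.89, 2.57, 3.01, 3.01, 3.01].

### API

Orientations are given as [roll, pitch, yaw] about the fixed x, y, z axes, in that order (R = Rz(yaw) Ry(pitch) Rx(roll)).
In Python, from station import robot gives the robot as it stands.
- The arm moves only by the tool play_rows, never from a script. Its argument "increments" is a list of rows, each an object with "slide": the shift along the tool's x, y, z in units of 30 mm (1.0 is 30 mm), a list of three; "turn": the turn about the tool's z in units of 6 degrees (1.0 is 6 degrees); "claw": the opening, from 0 (shut) to 1 (fully open). In form: [{"slide": [dx, dy, dz], "turn": turn, "claw": claw}, ...]. A call has 1 to 10 rows; each row is the pose to reach, as a shift and turn from the pose commanded when the call began, along the tool's axes at that moment; what a row does not reach only later rows make up. A row lasts 1/12 s, in which the tool goes at most 41.7 mm and 7.16 degrees, less where a joint would pass 70% of its speed; a pose out of reach is approached as far as the arm can. A call with a gripper value outside its range is refused whole. The fingers move at their own pace and stop on an object; the grip force is fixed at half the most. Time passes only in rows, so rows that repeat a pose let the fingers close. It gives the time, the measured TCP pose, the force and the opening at its end, in the units of the state.
- robot.sense(): the state, without advancing time (a new reading comes with each control period).
- robot.grab_frame(name): name is "scene" or "top" or "wrist"; returns the picture (480x640x3 uint8, red, green, blue); there is no depth.
- robot.get_calibration(name): a dict with "K" (3x3 intrinsics, pixels), "R" (3x3) and "t" (3): a world point X has camera coordinates R X + t. Camera axes: x right, y down, z forward; pixel columns grow to the right and rows downward; lengths in m; the calibration is good to about 2 mm. A picture is of the moment at which its call begins: read the wrist's pose just before it. get_calibration takes no time and is no camera call; for the wrist camera it gives the pose at the moment of the call.
- robot.finish_job(): hands the job in, once; it reports no verdict.
Trained networks look in the newest picture that a camera, given by its name, has taken for a name from the list of things; names that differ only in an ending like _2 or _b are one class to them, and where a whole thing is asked for, a point or a joint stands for the part that bears it (a point fixed in the world has none). Each returns a list of dicts, best first, with "score" (0 to 1); they miss things now and then, are a little off and sometimes report something else, mostly with a low value. They report only what shows in the picture. A call takes as long as a camera call. They do not tell look-alikes from the thing itself.
- robot.spot_in(target, camera): "extent" ([left, top, right, bottom] in pixels, round what is visible of it).
The state is a dict: "clock": time; "q": joint angles; "qvel": joint speeds; "joint_torque": joint torques, N m; "eef_pos": TCP position; "ee_rot": TCP orientation; "force": force on the tool from outside, world axes, zero at the start; "moment": the same for the moment, N m; "opening": opening from 0.0 (shut) to 1.0 (fully open).
Only numpy, scipy, OpenCV 4.12 (cv2) and the standard library are available. Lean on these libraries where they do the work, as an engineer would, in place of code of your own. Each camera call takes 0.05 s, during which the arm holds its last target.

### The job

Two jars lie at the low end of the sloped two-lane labelling rack. With your fingertips behind it, gently push the amber jar up its lane and over the crest, so that it comes to rest against the end stop and cannot roll back; roll it along the lane, do not lift it or fling it. Leave the blue jar, the dropper bottle and the white mortar where they are.

Things in the scene. Friction and masses are not known exactly. Their poses are not given: they have to be found in the camera images.
- lanes: Fixed two-lane sloped bed, white, green rails. Origin on the bed, middle of the low end, 30 mm above the table; x points up the slope (7 degrees), y across, z out of the bed. Lane centres at y = +41 and -41 mm, 76 mm wide between rails 6 mm thick, 10 mm high. A lip 6 mm high and thick closes the low end (x -6 to 0). A jar at the lip has its centre at x 16, z 24 mm; before the crest it rolls back there.
- crest (a point): Middle of the crest, on the bed surface between the lanes, 115 mm up the bed's x axis. Axes as the bed's. Beyond it the bed is grey and bends down by 13 degrees (6 degrees downhill from level) for 60 mm to the end stop: a jar whose centre is past the crest rolls on to the stop by itself and stays there.
- stop (a point): Foot of the green end stop, on the bed surface, midway between the lanes; axes as the bed's. The stop spans both lanes, square to the downhill part, 33 mm high. A jar at rest against it has its centre 155 mm along and 15 mm out of the bed in the frame of the lanes. Two label rolls, up to 75 mm above the table, stand right behind it.
- amber_jar: The jar to push: amber-brown glass with a paper band and a black lid, a plain smooth (slippery) cylinder 48 mm in diameter and 64 mm long, about 180 g, lying on its side across one of the two lanes (either), resting on the low lip. Origin at its centre; its y axis is the cylinder axis, and it turns about it as it rolls.
- blue_jar: The same jar in blue, in the other lane; leave it. Origin at its centre; y axis along the cylinder.
- dropper: Small upright amber dropper bottle with a black cap, 34 mm in diameter, 95 mm tall, beside the rack on one side; leave it. Origin at the centre of its underside.
- mortar: White ceramic mortar bowl, 84 mm across, 55 mm high, beside the rack on the other side; leave it. Origin at the centre of its underside.
Not all that is in view belongs to the job. Leave any green look-alike of the dropper alone.

How it is judged:
By the outcome, as a careful person would: the job done as asked, in the order asked, and still so for the second after the job is handed in, with the robot touching nothing.
It also fails if it takes over 40 s, if anything falls off the work surface, if the arm or the gripper's body presses on something with over 40 N, if the wrist force passes 120 N, or if a joint passes its speed limit or range.

## Working session

There is one attempt and no reset: what is moved stays moved. The work goes in short steps, Python scripts to look and compute and a tool call to move; the robot and the scene stay as the last step left them, time stands still between calls to the robot, and variables do not carry over. Pictures are saved under pics/ and viewed, and the job is handed in when it is done.

Besides the shell and the picture viewer there is one more tool, called after "Request:" as name(argument=value, ...), one argument or row to a line, values as JSON. play_rows: Moves the arm, as the interface text tells. Its arguments: {"type":"object","properties":{"increments":{"type":"array","items":{"type":"object","properties":{"slide":{"type":"array","items":{"type":"number"}},"turn":{"type":"number"},"claw":{"type":"number"}}}}},"required":["increments"]}

```bash
mkdir -p pics; ls; python3 - <<'E'
from station import robot
import cv2,numpy as np
s=robot.sense();print(s)
for n in ["scene","top","wrist"]:
    im=robot.grab_frame(n);cv2.imwrite(f"pics/{n}0.png",im[:,:,::-1])
    c=robot.get_calibration(n);print(n,np.round(c["K"],1).tolist(),np.round(c["R"],4).tolist(),np.round(c["t"],4).tolist())
E
```

```text
pics
{'clock': 0.0, 'q': array([ 1.02848324e+00,  4.94186433e-01,  1.34614445e+00, -2.14208807e-05,
        1.30251570e+00, -9.54845700e-02]), 'qvel': array([-8.03879393e-04,  1.58855280e-03,  9.05519188e-05,  2.23559661e-04,
        1.50009623e-03, -1.41753349e-03]), 'joint_torque': array([-1.95560374e-04, -8.78836727e+01, -3.81850469e+01,  7.08886888e-02,
        5.33690967e-02, -2.18901386e-05]), 'eef_pos': array([0.26986823, 0.56331984, 0.23033173]), 'ee_rot': array([-3.14034246e+00, -9.89959814e-05,  2.69476976e+00]), 'force': array([ 0.1905601 ,  0.55130409, -0.7865564 ]), 'moment': array([-0.0326361 , -0.04789344, -0.05408975]), 'opening': 0.9982633614921708}
scene [[519.7, 0.0, 319.4], [0.0, 519.7, 236.9], [0.0, 0.0, 1.0]] [[-0.863, 0.5051, 0.0067], [0.412, 0.7115, -0.5692], [-0.2923, -0.4885, -0.8222]] [0.4812, -0.2057, 1.3305]
top [[446.0, 0.0, 313.9], [0.0, 446.0, 236.4], [0.0, 0.0, 1.0]] [[0.028, -0.9996, 0.0029], [-0.9975, -0.0282, -0.0653], [0.0654, -0.001, -0.9979]] [0.0123, 0.5644, 0.9168]
wrist [[398.6, 0.0, 320.3], [0.0, 398.6, 244.2], [0.0, 0.0, 1.0]] [[0.4325, 0.9016, -0.0013], [0.8663, -0.4151, 0.278], [0.2501, -0.1213, -0.9606]] [-0.6242, -0.0312, 0.3913]
```

View pics/scene0.png

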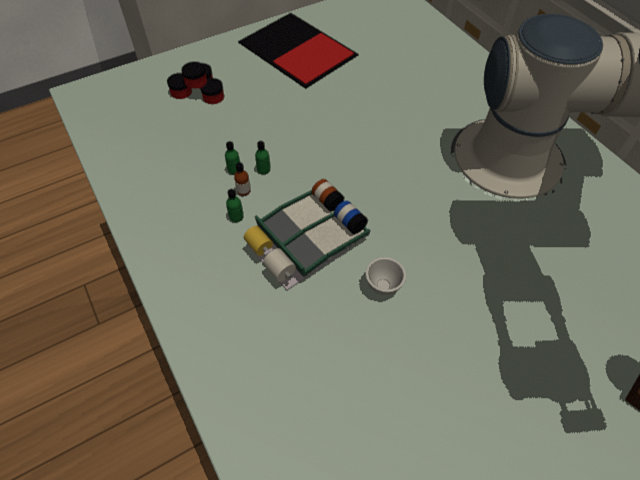

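View pics/top0.png

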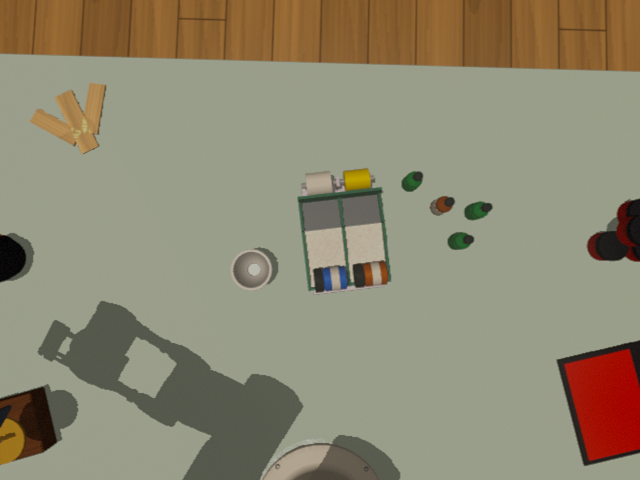

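The top view shows the rack at roughly (345,240), low end towards the robot. The amber jar is in the right lane (370,274) and the blue one in the left (330,279). I'll zoom in to fit the rack pose.

```bash
python3 - <<'E'
from station import robot
import cv2,numpy as np
im=cv2.imread("pics/top0.png")[160:310,280:480];cv2.imwrite("pics/top0z.png",cv2.resize(im,None,fx=4,fy=4,interpolation=cv2.INTER_CUBIC))
im=cv2.imread("pics/scene0.png")[160:310,220:420];cv2.imwrite("pics/scene0z.png",cv2.resize(im,None,fx=4,fy=4,interpolation=cv2.INTER_CUBIC))
for c in ["top","scene"]:
  for n in ["amber_jar","blue_jar","lanes","dropper","mortar"]:
    print(c,n,[(np.round(d["extent"],1).tolist(),round(d["score"],2)) for d in robot.spot_in(n,c)[:3]])
E
```

```text
top amber_jar [([352.9, 261.0, 391.0, 285.3], 0.72)]
top blue_jar [([310.8, 267.1, 348.3, 292.9], 0.57)]
top lanes [([298.6, 185.2, 391.7, 292.9], 0.76)]
top dropper [([431.0, 193.7, 455.9, 215.1], 0.71), ([402.0, 168.7, 425.9, 193.7], 0.68), ([445.6, 235.0, 473.7, 250.8], 0.59)]
top mortar [([227.6, 248.7, 268.3, 292.0], 0.62)]
scene amber_jar [([316.3, 177.8, 346.6, 210.4], 0.61)]
scene blue_jar [([335.7, 202.4, 367.6, 234.1], 0.67)]
scene lanes [([257.5, 190.5, 371.7, 275.8], 0.91)]
scene dropper [([256.1, 141.3, 267.8, 175.7], 0.74), ([227.5, 143.0, 238.8, 174.2], 0.68), ([236.2, 162.0, 252.1, 196.5], 0.62)]
scene mortar [([366.7, 256.1, 404.1, 291.9], 0.97)]
```

View pics/top0z.png

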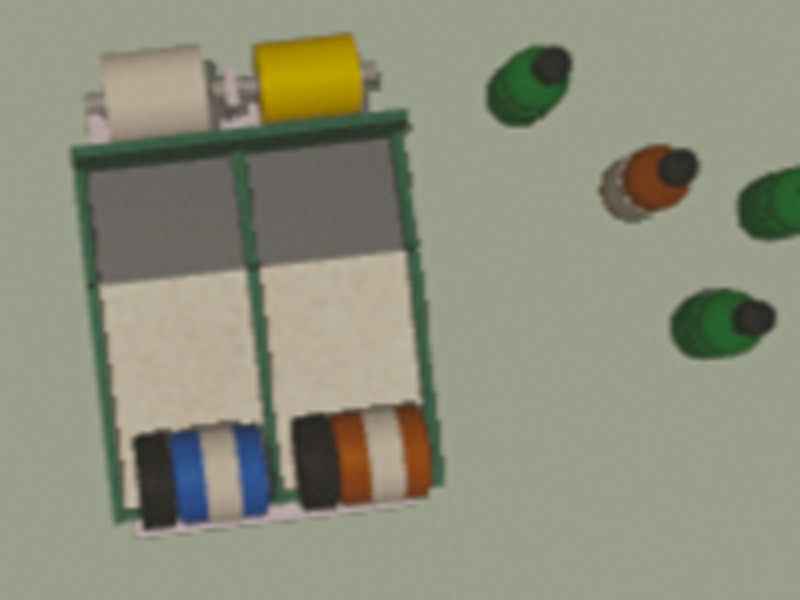

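View pics/scene0z.png

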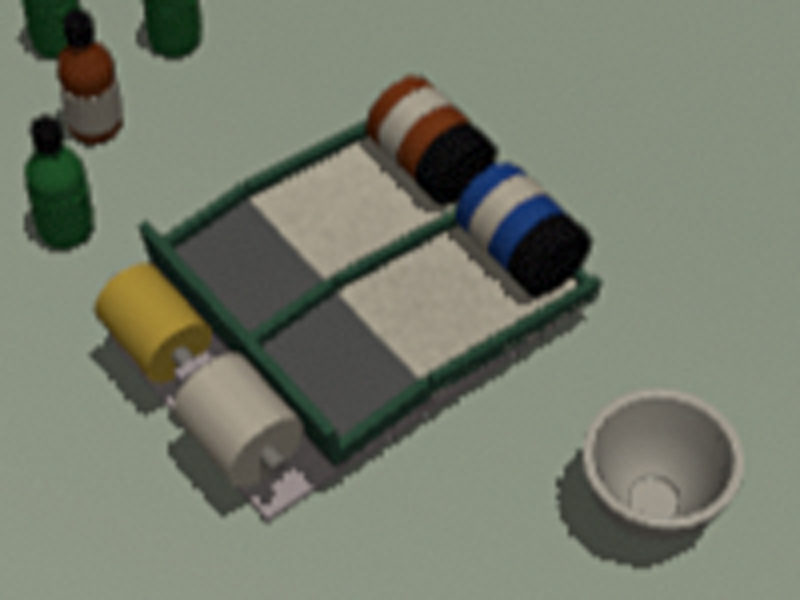

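```bash
cat > h.py <<'E'
import numpy as np
S7,C7=np.sin(np.radians(7)),np.cos(np.radians(7))
def b2w(p,P):
    P=np.atleast_2d(P);x,y,yaw=p[:3]
    hx=P[:,0]*C7-P[:,2]*S7; hz=0.03+P[:,0]*S7+P[:,2]*C7
    c,s=np.cos(yaw),np.sin(yaw)
    return np.c_[x+c*hx-s*P[:,1],y+s*hx+c*P[:,1],hz]
def proj(c,X):
    q=X@np.array(c["R"]).T+np.array(c["t"]);q=q@np.array(c["K"]).T;return q[:,:2]/q[:,2:]
E
cat > fit.py <<'E'
from station import robot
from h import *
from scipy.optimize import least_squares
ct,cs=robot.get_calibration("top"),robot.get_calibration("scene")
T=[([115,79,0],(103,285)),([115,-79,0],(408,248)),([115,0,10],(253,267)),([0,0,10],(283,498)),([0,85,10],(115,520)),([0,-85,10],(443,487))]
S=[([115,-79,0],(250,198)),([115,3,0],(342,290)),([0,85,10],(600,283))]
def mk(L,o): return np.array([a for a,_ in L])/1000.,(np.array([b for _,b in L])+.5)/4-.5+np.array(o)
TP,Tu=mk(T,(280,160));SP,Su=mk(S,(220,160))
f=lambda p:np.r_[proj(ct,b2w(p,TP))-Tu,proj(cs,b2w(p,SP))-Su].ravel()
r=least_squares(f,[.45,-.05,0.],loss='soft_l1')
print(np.round(r.x,4));print(np.round(f(r.x).reshape(-1,2),1).tolist())
for y in (41,-41):
  P=np.array([[16,y,24]])/1000
  print("jar",y,b2w(r.x,P).round(4),proj(ct,b2w(r.x,P)).round(1),proj(cs,b2w(r.x,P)).round(1))
E
python3 fit.py
```

```text
[ 0.4683 -0.0468  0.1449]
[[-1.0, 1.5], [-0.5, 1.7], [0.3, 1.7], [-0.9, 0.0], [-0.4, -0.6], [0.5, -2.1], [-0.3, -0.5], [-1.1, -0.2], [-1.4, -0.1]]
jar 41 [[ 0.4752 -0.0043  0.0558]] [[329.  279.8]] [[350.7 216.6]]
jar -41 [[ 0.4871 -0.0855  0.0558]] [[369.6 275. ]] [[327.3 194. ]]
```

```bash
sed -i 's/\[0,0,10\]/[-6,0,10]/;s/\[0,85,10\]/[-6,85,10]/g;s/\[0,-85,10\]/[-6,-85,10]/' fit.py; python3 fit.py
```

```text
[ 0.4711 -0.0461  0.1373]
[[-0.9, -0.2], [-0.3, 0.6], [0.4, 0.2], [-0.9, 1.5], [-0.4, 0.6], [0.5, -0.3], [-1.2, -0.1], [-2.3, 0.3], [-0.5, -0.4]]
jar 41 [[ 0.4783 -0.0037  0.0558]] [[328.7 278.2]] [[349.7 217.4]]
jar -41 [[ 0.4895 -0.0849  0.0558]] [[369.4 273.7]] [[326.5 194.6]]
```

The fit is good: rack origin (0.471,-0.046), yaw 0.137, residuals of about 1 px. The amber jar is in the y=-41 lane, close to the outer rail. I'll move above the spot behind it.

Request:
play_rows(
  increments=[
    {"slide":[-1.4,-1.75,0],"turn":-0.6,"claw":0.33},
    {"slide":[-2.4,-2.9,0],"turn":-1.2,"claw":0.33},
    {"slide":[-3.2,-3.9,0],"turn":-1.8,"claw":0.33},
    {"slide":[-4.0,-4.9,0],"turn":-2.4,"claw":0.33},
    {"slide":[-4.8,-5.9,0],"turn":-3.0,"claw":0.33},
    {"slide":[-5.6,-6.9,0],"turn":-3.6,"claw":0.33},
    {"slide":[-6.4,-7.9,0],"turn":-4.2,"claw":0.33},
    {"slide":[-7.2,-8.8,0],"turn":-4.8,"claw":0.33},
    {"slide":[-8.0,-9.8,0],"turn":-5.2,"claw":0.33},
    {"slide":[-8.0,-9.8,0],"turn":-5.58,"claw":0.33},
  ],
)

```text
clock: 1.48
eef_pos: [0.3603, 0.1898, 0.2311]
ee_rot: [-3.14, 0.0, -3.006]
force: [-0.4, 0.9, -1.0]
opening: 0.334
```

Request:
play_rows(
  increments=[
    {"slide":[-0.1,-1.2,0],"turn":0,"claw":0.33},
    {"slide":[-0.2,-2.4,0],"turn":0,"claw":0.33},
    {"slide":[-0.4,-3.6,0],"turn":0,"claw":0.33},
    {"slide":[-0.5,-4.8,0],"turn":0,"claw":0.33},
    {"slide":[-0.6,-6.0,0],"turn":0,"claw":0.33},
    {"slide":[-0.75,-7.2,0],"turn":0,"claw":0.33},
    {"slide":[-0.9,-8.4,0],"turn":0,"claw":0.33},
    {"slide":[-1.0,-9.4,0],"turn":0,"claw":0.33},
    {"slide":[-1.02,-9.9,0],"turn":0,"claw":0.33},
    {"slide":[-1.02,-9.9,0],"turn":0,"claw":0.33},
  ],
)

```text
clock: 2.32
eef_pos: [0.4314, -0.0982, 0.231]
ee_rot: [-3.141, 0.001, -3.007]
force: [-0.3, -0.1, -0.2]
opening: 0.333
```

```bash
python3 - <<'E'
from station import robot
from h import *
import cv2
s=robot.sense();print(s["eef_pos"],s["ee_rot"],s["q"].round(2))
cw=robot.get_calibration("wrist")
im=robot.grab_frame("wrist")[:,:,::-1].copy()
p=[.4711,-.0461,.1373]
P=np.array([[-6,-79,0],[-6,-3,0],[115,-79,0],[115,-3,0],[115,79,0],[16,-46,48]])/1000
for u in proj(cw,b2w(p,P)): print(u.round(0)); cv2.circle(im,tuple(int(a) for a in u.round()),4,(255,0,255),1)
cv2.imwrite("pics/w1.png",im)
cv2.imwrite("pics/t1.png",robot.grab_frame("top")[:,:,::-1])
E
```

```text
[ 0.43136353 -0.09817057  0.23101964] [-3.14055279e+00  7.63304827e-04 -3.00687172e+00] [-0.36  0.24  1.77 -0.    1.13 -2.06]
[286. 261.]
[367. 261.]
[288. 381.]
[365. 381.]
[448. 381.]
[321. 299.]
```

View pics/w1.png

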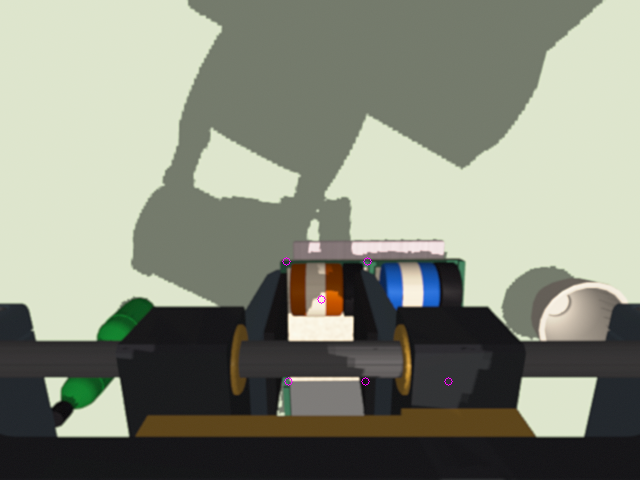

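The wrist view confirms the fit: the projected lane corners land on the rails and crest (rows 261 and 381), and the amber jar sits between the fingers' lines at (325,290). Descending behind the jar.

Request:
play_rows(
  increments=[
    {"slide":[0,0,0.8],"turn":0,"claw":0.33},
    {"slide":[0,0,1.7],"turn":0,"claw":0.33},
    {"slide":[0,0,2.6],"turn":0,"claw":0.33},
    {"slide":[0,0,3.5],"turn":0,"claw":0.33},
    {"slide":[0,0,4.3],"turn":0,"claw":0.33},
    {"slide":[0,0,5.0],"turn":0,"claw":0.33},
    {"slide":[0,0,5.4],"turn":0,"claw":0.33},
    {"slide":[0,0,5.65],"turn":0,"claw":0.33},
    {"slide":[0,0,5.7],"turn":0,"claw":0.33},
    {"slide":[0,0,5.7],"turn":0,"claw":0.33},
  ],
)

```text
clock: 3.25
eef_pos: [0.4305, -0.0946, 0.06]
ee_rot: [3.141, -0.0, -3.003]
force: [0.4, -0.0, 0.6]
opening: 0.326
```

```bash
python3 - <<'E'
from station import robot
import cv2
s=robot.sense();print(s["eef_pos"],s["ee_rot"],s["force"])
for n in("wrist","top","scene"):
  im=robot.grab_frame(n)[:,:,::-1]
  if n=="scene": im=cv2.resize(im[120:320,200:460],None,fx=3,fy=3,interpolation=cv2.INTER_CUBIC)
  cv2.imwrite(f"pics/{n}2.png",im)
E
```

```text
[ 0.43045682 -0.09464844  0.06004901] [ 3.14139774e+00 -2.81963317e-04 -3.00328213e+00] [ 0.41746895 -0.03534678  0.55267674]
```

View pics/scene2.png

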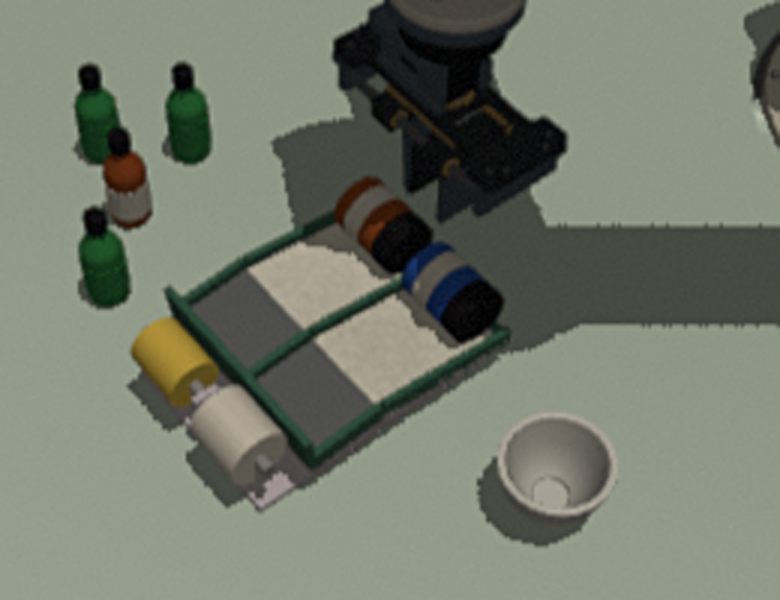

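View pics/wrist2.png

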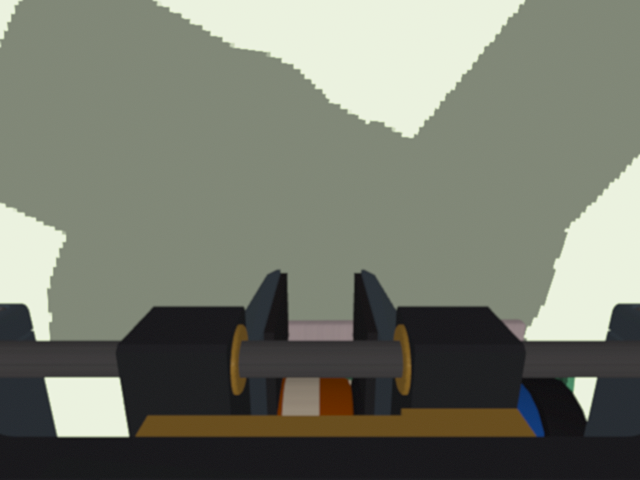

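Fingertips are behind the amber jar, clear of everything with no contact force. Starting a slow push.

Request:
play_rows(
  increments=[
    {"slide":[-0.2,0,0],"turn":0,"claw":0.33},
    {"slide":[-0.35,0,0],"turn":0,"claw":0.33},
    {"slide":[-0.48,0,0],"turn":0,"claw":0.33},
    {"slide":[-0.6,0,0],"turn":0,"claw":0.33},
    {"slide":[-0.72,0,-0.01],"turn":0,"claw":0.33},
    {"slide":[-0.84,0,-0.025],"turn":0,"claw":0.33},
    {"slide":[-0.96,0,-0.04],"turn":0,"claw":0.33},
    {"slide":[-1.08,0,-0.055],"turn":0,"claw":0.33},
    {"slide":[-1.2,0,-0.07],"turn":0,"claw":0.33},
    {"slide":[-1.32,0,-0.085],"turn":0,"claw":0.33},
  ],
)

```text
clock: 4.23
eef_pos: [0.4701, -0.0897, 0.0625]
ee_rot: [3.142, -0.0, -3.004]
force: [-1.4, -0.5, -0.5]
opening: 0.329
```

```bash
cat > snap.py <<'E'
from station import robot
import cv2,sys
k=sys.argv[1]
s=robot.sense();print(s["clock"],s["eef_pos"],s["force"])
import numpy as np
a=cv2.resize(robot.grab_frame("scene")[140:290,220:420,::-1],None,fx=2,fy=2,interpolation=cv2.INTER_CUBIC)
b=cv2.resize(robot.grab_frame("top")[170:320,280:480,::-1],None,fx=2,fy=2,interpolation=cv2.INTER_CUBIC)
cv2.imwrite(f"pics/s{k}.png",np.hstack([a,b]))
E
python3 snap.py 3
```

```text
4.2333 [ 0.47005281 -0.08971658  0.06251375] [-1.35489043 -0.51995062 -0.54785825]
```

View pics/s3.png

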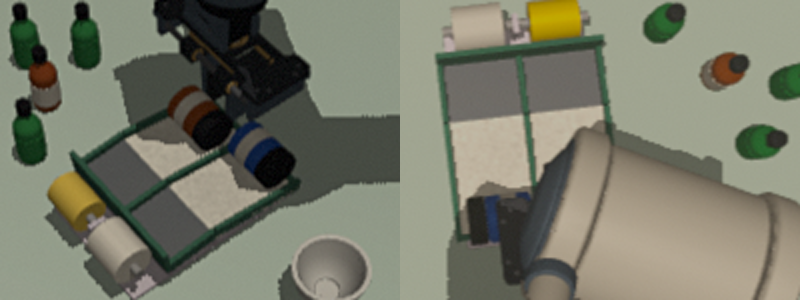

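The jar is rolling straight up the lane, level with the fingers, at about 1.4 N. Continuing.

Request:
play_rows(
  increments=[
    {"slide":[-0.13,0,-0.016],"turn":0,"claw":0.33},
    {"slide":[-0.26,0,-0.032],"turn":0,"claw":0.33},
    {"slide":[-0.39,0,-0.048],"turn":0,"claw":0.33},
    {"slide":[-0.52,0,-0.064],"turn":0,"claw":0.33},
    {"slide":[-0.65,0,-0.08],"turn":0,"claw":0.33},
    {"slide":[-0.78,0,-0.096],"turn":0,"claw":0.33},
    {"slide":[-0.91,0,-0.112],"turn":0,"claw":0.33},
    {"slide":[-1.04,0,-0.128],"turn":0,"claw":0.33},
    {"slide":[-1.17,0,-0.144],"turn":0,"claw":0.33},
    {"slide":[-1.3,0,-0.16],"turn":0,"claw":0.33},
  ],
)

```text
clock: 5.17
eef_pos: [0.5087, -0.0843, 0.0673]
ee_rot: [3.142, -0.0, -3.004]
force: [-0.6, 0.3, 0.3]
opening: 0.33
```

```bash
python3 snap.py 4
```

```text
5.1667 [ 0.50872227 -0.08433701  0.06730039] [-0.64131607  0.34437912  0.29031767]
```

View pics/s4.png

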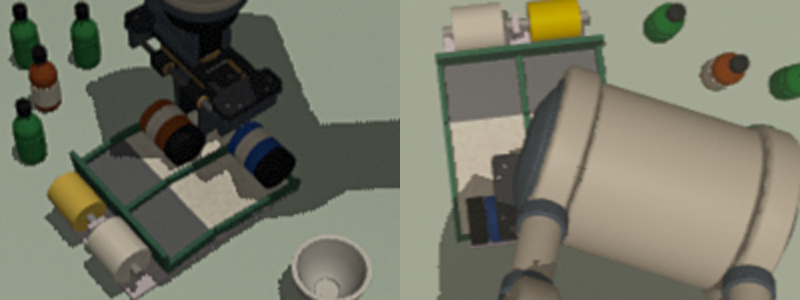

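Request:
play_rows(
  increments=[
    {"slide":[-0.13,0,-0.016],"turn":0,"claw":0.33},
    {"slide":[-0.26,0,-0.032],"turn":0,"claw":0.33},
    {"slide":[-0.39,0,-0.048],"turn":0,"claw":0.33},
    {"slide":[-0.52,0,-0.064],"turn":0,"claw":0.33},
    {"slide":[-0.65,0,-0.08],"turn":0,"claw":0.33},
    {"slide":[-0.77,0,-0.095],"turn":0,"claw":0.33},
    {"slide":[-0.88,0,-0.108],"turn":0,"claw":0.33},
    {"slide":[-0.99,0,-0.12],"turn":0,"claw":0.33},
    {"slide":[-1.1,0,-0.135],"turn":0,"claw":0.33},
    {"slide":[-1.2,0,-0.147],"turn":0,"claw":0.33},
  ],
)

```text
clock: 6.1
eef_pos: [0.5443, -0.0794, 0.0717]
ee_rot: [3.142, 0.0, -3.004]
force: [-0.5, 0.2, 0.7]
opening: 0.326
```

```bash
python3 snap.py 5
```

```text
6.1 [ 0.54433532 -0.07940469  0.07171576] [-0.46967564  0.22442954  0.73982544]
```

View pics/s5.png

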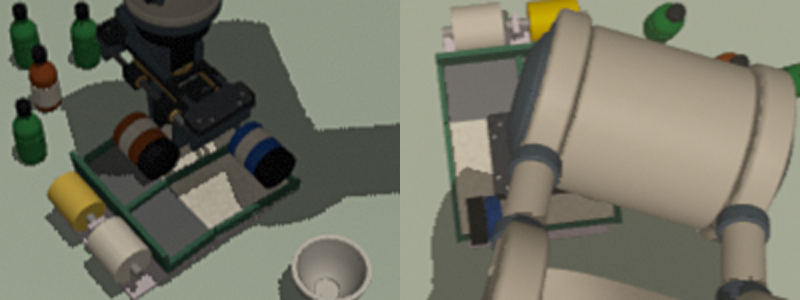

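At the crest. Nudging it over slowly.

Request:
play_rows(
  increments=[
    {"slide":[-0.08,0,-0.01],"turn":0,"claw":0.33},
    {"slide":[-0.16,0,-0.015],"turn":0,"claw":0.33},
    {"slide":[-0.24,0,-0.015],"turn":0,"claw":0.33},
    {"slide":[-0.32,0,-0.015],"turn":0,"claw":0.33},
    {"slide":[-0.4,0,-0.015],"turn":0,"claw":0.33},
    {"slide":[-0.45,0,-0.015],"turn":0,"claw":0.33},
    {"slide":[-0.45,0,-0.015],"turn":0,"claw":0.33},
    {"slide":[-0.45,0,-0.015],"turn":0,"claw":0.33},
    {"slide":[-0.45,0,-0.015],"turn":0,"claw":0.33},
    {"slide":[-0.45,0,-0.015],"turn":0,"claw":0.33},
  ],
)

```text
clock: 7.03
eef_pos: [0.5573, -0.0776, 0.0721]
ee_rot: [3.142, -0.0, -3.004]
force: [0.7, -0.8, 0.5]
opening: 0.323
```

```bash
python3 snap.py 6
```

```text
7.0333 [ 0.55725195 -0.07763132  0.07212514] [ 0.70049219 -0.81164093  0.5067703 ]
```

View pics/s6.png

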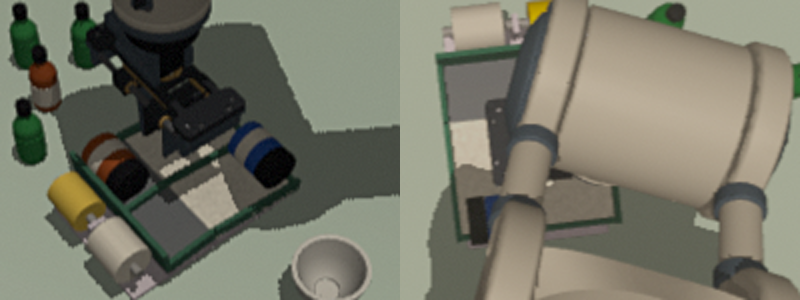

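The jar has rolled on to the stop and left the fingers. Retreating straight up, then back.

Request:
play_rows(
  increments=[
    {"slide":[0.05,0,-0.3],"turn":0,"claw":0.33},
    {"slide":[0.05,0,-0.8],"turn":0,"claw":0.33},
    {"slide":[0.05,0,-1.6],"turn":0,"claw":0.33},
    {"slide":[0.05,0,-2.5],"turn":0,"claw":0.33},
    {"slide":[0.05,0,-3.5],"turn":0,"claw":0.33},
    {"slide":[0.3,0.6,-4.3],"turn":0,"claw":0.33},
    {"slide":[0.9,1.6,-4.8],"turn":0,"claw":0.33},
    {"slide":[1.5,2.7,-5.0],"turn":0,"claw":0.33},
    {"slide":[2.0,3.8,-5.0],"turn":0,"claw":0.33},
    {"slide":[2.5,4.9,-5.0],"turn":0,"claw":0.33},
  ],
)

```text
clock: 7.97
eef_pos: [0.4618, 0.0586, 0.2233]
ee_rot: [-3.141, 0.002, -3.005]
force: [0.4, -0.3, 0.3]
opening: 0.33
```

Request:
play_rows(
  increments=[
    {"slide":[0.2,1.2,0],"turn":0,"claw":0.33},
    {"slide":[0.3,2.4,0],"turn":0,"claw":0.33},
    {"slide":[0.4,3.6,0],"turn":0,"claw":0.33},
    {"slide":[0.5,4.8,0],"turn":0,"claw":0.33},
    {"slide":[0.5,5.6,0],"turn":0,"claw":0.33},
    {"slide":[0.5,6.0,0],"turn":0,"claw":0.33},
    {"slide":[0.5,6.0,0],"turn":0,"claw":0.33},
  ],
)

```text
clock: 8.55
eef_pos: [0.423, 0.2357, 0.2226]
ee_rot: [3.141, 0.001, -3.002]
force: [-0.3, -0.1, 0.1]
opening: 0.329
```

```bash
python3 snap.py 7; python3 - <<'E'
from station import robot
from h import *
p=[.4711,-.0461,.1373]
for c in ["top","scene"]:
  cal=robot.get_calibration(c)
  print(c,"expected at stop",proj(cal,b2w(p,[[.155,-.046,.015]])).round(1))
  for n in ["amber_jar","blue_jar","dropper","mortar"]:
    print(c,n,[(np.round(d["extent"],1).tolist(),round(d["score"],2)) for d in robot.spot_in(n,c)[:3]])
E
```

```text
8.55 [0.4229566  0.2357166  0.22261736] [-0.31033661 -0.1274831   0.09970202]
top expected at stop [[364.2 204.4]]
top amber_jar [([346.4, 192.6, 382.1, 217.0], 0.87)]
top blue_jar [([311.0, 268.4, 349.3, 296.4], 0.72)]
top dropper [([429.1, 194.4, 456.1, 215.9], 0.82), ([399.6, 171.3, 422.3, 192.2], 0.73), ([464.7, 199.5, 493.3, 220.1], 0.68)]
top mortar [([230.0, 246.4, 270.8, 289.6], 0.6)]
scene expected at stop [[275.1 221.4]]
scene amber_jar [([266.9, 205.9, 292.7, 239.1], 0.82)]
scene blue_jar [([332.4, 200.8, 367.5, 234.2], 0.64)]
scene dropper [([236.6, 160.1, 253.7, 198.0], 0.86), ([254.4, 139.0, 267.7, 175.3], 0.82), ([226.4, 141.9, 240.9, 176.8], 0.54)]
scene mortar [([365.8, 259.7, 404.1, 292.6], 0.87)]
```

View pics/s7.png

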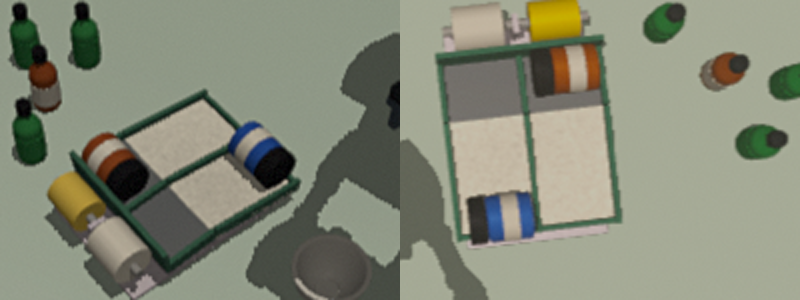

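The amber jar lies square against the end stop (top view centre (364,205), expected (364,204)). Blue jar, dropper and mortar are unmoved, and the arm is clear, so I'm handing the job in.

```bash
python3 -c "
from station import robot
print(robot.finish_job())"
```

```text
the job is handed in; nothing more can be done
None
```

The amber jar is over the crest and resting squarely against the end stop in its own lane. I rolled it up slowly with the two fingertips behind it, nudged it over, and it rolled the last stretch by itself. The arm then lifted away, and I handed the job in at about 9 s.

- **Position:** in the last top view the jar's centre was at (364, 205) pixels, against (364, 204) expected for a jar at the stop. The scene camera's detection was about 5 pixels off its expected point. I put that down to the stop partly hiding the jar.
- **Other things:** the blue jar, dropper bottle and mortar were where they started, within 1–4 pixels of detector noise.
- **Forces:** the readings at the end of each move stayed under 2 N. At the end the robot was touching nothing.

No check failed. The hand-in gave no verdict.

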